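Hook a label holder in behind the reagent shelf lip and hold it home

TASK

Take the label holder that is standing in the white tube rack and fit it on the reagent shelf at the one place that has none, the place in front of the wide jar: put its stud down through the slot in the shelf, lower the foot flat onto the shelf, then draw the holder forward so that its toe goes fully in under the shelf's front lip, square to the lip like its two neighbours. Finish while still holding it there, pressed firmly but not forced against the lip (about 10 N) with the foot still flat, because a colleague will put the wing nut on from below: do not let go. Leave the jar, the tubes and everything else on the bench standing where they are.

Things in the scene. Friction and masses are not known exactly. Their poses are not given: they have to be found in the camera images.
- holder: Loose grey plastic label holder, 40 to 85 g, upright with its stud in a rack hole and its foot flat on the rack's top. Origin: stud axis at the foot's underside; z up, -x front (label side), y its width. Foot 5 mm thick, x -30 to +14 mm, 50 mm wide. Card plate 8 mm thick (x -19 to -11), 60 mm wide, top 57 mm above the foot's underside: grip it across the 8 mm, from above.
- stud_tip (a point): Lower end of the holder's steel stud, 22 mm straight under the holder's origin; stud 8 mm in diameter its last 6 mm tapered to 3 mm, standing down from the foot.
- toe (a point): Middle of the toe's front lower edge, 30 mm in front (-x) of the holder's origin. The toe is the front 11 mm of the foot (5 mm thick, 50 mm wide), which stick out in front of the plate. Two gussets behind the plate, 18 mm either side of its middle, reach 13 mm above the foot's underside.
- rack: White plastic tube rack, fixed, 92 x 206 mm (long side along its y), top 65 mm above its origin (middle of its underside, on the bench). 3 x 7 round holes of 18 mm, 28 mm apart. The holder stands near its +y end, turned up to 35 degrees from the rack; three tubes stand at its -y end.
- shelf: Fixed reagent shelf on the bench: white deck 191 x 400 mm, 8 mm thick, top 110 mm above the bench. Origin on the bench below the middle slot; z up, -x its front (lip side), y along its length. Three slots along the front, a container behind each. Two places have holders fitted just like the loose one (fast, as are their bottles); the one before the jar is empty.
- lip: Aluminium lip along the shelf's whole front, fixed, frame as shelf. Inner face of its upright: 37 mm in front (-x) of the slot centres. A return at its top juts back (+x) over the deck to 29 mm in front of the slot centres, its underside 8 mm and its top 12 mm above the deck. The toe goes in under it up to the upright: the holder's origin is then 7 mm in front of the slot centre.
- slot0 (a point): Centre of slot 0 at the level of the deck's top; axes as shelf. The slot is a through opening, 26 mm long (x, front to back) and 13 mm wide (y), edges bevelled by 1.5 mm. It lies 120 mm to the -y side of the shelf's middle. For the toe to come down clear behind the lip's return, the holder's origin must lie 1 to 9 mm behind (+x of) this point; 5 mm is best.
- slot1 (a point): Centre of slot 1 at the level of the deck's top; axes as shelf. The slot is a through opening, 26 mm long (x, front to back) and 13 mm wide (y), edges bevelled by 1.5 mm. It lies at the shelf's middle. For the toe to come down clear behind the lip's return, the holder's origin must lie 1 to 9 mm behind (+x of) this point; 5 mm is best.
- slot2 (a point): Centre of slot 2 at the level of the deck's top; axes as shelf. The slot is a through opening, 26 mm long (x, front to back) and 13 mm wide (y), edges bevelled by 1.5 mm. It lies 120 mm to the +y side of the shelf's middle. For the toe to come down clear behind the lip's return, the holder's origin must lie 1 to 9 mm behind (+x of) this point; 5 mm is best.
- jar_foot (a point): Middle of the underside of the jar, 93 mm behind (+x of) the centre of the empty slot.
- jar: Loose wide glass jar with a flat grey lid, 82 mm in diameter, 78 mm tall, 300 to 600 g, standing on the deck. This frame's origin is not at the jar but at the middle of the empty slot, 93 mm in front of the jar's middle (as built; it moves with the jar). Leave it.
- tube0: Loose glass tube with a yellow cap, 16 mm in diameter, 100 mm tall, standing in the -y end of the rack. Origin at its foot. Leave it.
- tube1: Loose glass tube with a yellow cap, 16 mm in diameter, 100 mm tall, standing in the -y end of the rack. Origin at its foot. Leave it.
- tube2: Loose glass tube with a yellow cap, 16 mm in diameter, 100 mm tall, standing in the -y end of the rack. Origin at its foot. Leave it.
- dishes: Loose stack of three culture dishes, 88 mm in diameter, 44 mm tall, on the bench. Origin under its middle. Leave it.
- beaker: Loose glass beaker, 68 mm in diameter, 90 mm tall, on the bench. Origin under its middle. Leave it.
- burner: Loose low metal laboratory burner, 115 x 85 mm, 69 mm tall, on the bench. Origin under its middle. Leave it.
Things that resemble listed ones, but are neither listed nor needed, are in the scene too. Leave any green or red look-alike of the tube1 alone.

How it is judged:
By the outcome, as a careful person would: the job done as asked, in the order asked, and still so for the second after the job is handed in, while the arm keeps its last pose, push and grip.
It also fails if it takes over 42 s, if anything falls off the work surface, if the arm or the gripper's body presses on something with over 40 N, if the wrist force passes 120 N, or if a joint passes its speed limit or range.

ROBOT

A 7-joint arm with a two-finger parallel gripper is mounted at the origin on the work surface. World frame = base frame: x ahead of the robot, y to its left, z up, the work surface at z = 0. Lengths are in m, angles in degrees, forces in N, time in s.
With the tool pointing down it reaches from about 0.35 to 0.9 m from the base axis. Payload 8.1 kg.
Tool frame: the origin (TCP) lies at the centre of the arm's flange, where the gripper is bolted on; the fingertips stand 173 mm ahead of it and the grasp point (between the pads) lies 155 mm ahead of it; z points along the fingers, y is the line along which they close (so a half turn about z gives the same grasp; the last joint's range is limited). The gripper opens to 85 mm and grips with 20 to 120 N. Pads are 22 mm wide; open, the fingers measure 114 mm over their backs; the gripper's body (76 mm by 85 mm) begins 54 mm behind the grasp point. The pads swing forward as they close: fully open they stand 13 mm farther back than shut.
Start: joints at [70.955, 24.895, 1.432, 90.138, -0.665, 64.973, -4.303], TCP at [0.142, -0.609, 0.405] pointing down, gripper open.
Joint ranges: [-149.89, 149.89], [-25.12, 119.58], [-72.63, 75.52], [4.76, 147.25], [-75.54, 255.54], [6.69, 114.76], [-157.13, 157.13]. Speed limits (degrees/s): [127.2, 127.2, 172.46, 172.46, 180, 180, 180].

INTERFACE

Orientations are given as a 3x3 rotation matrix whose columns are the frame's x, y, z axes.
In Python, from station import read_state, capture, camera_info, hand_in, trace, mark_of gives the robot as it stands.
- The arm moves only by the tool move_arm, never from a script. Its argument "commands" is one flat list of numbers, 7 for each row, row after row: the shift along the tool's x, y, z scaled (see below), then the turn, a rotation vector about the tool's x, y, z scaled (see below), then the closure, from 0 (fully open) to 1 (shut). A call has 1 to 8 rows; each row shifts and turns the commanded pose from where the row before left it, along the tool's axes as they then stand; what a row does not reach is not made up. The controller multiplies each number of a shift by 5 cm and each number of a turn by 0.1 rad. A row lasts 1/8 s, in which the tool goes at most 62.5 mm and 10.7 degrees, less where a joint would pass 70% of its speed; a pose out of reach is approached as far as the arm can. A call with a number of a shift or a turn outside -1 to 1 is refused whole. A call with a gripper value outside its range is refused whole. The fingers move at their own pace and stop on an object; the grip force is fixed at half the most. Time passes only in rows, so rows that do not move let the fingers close. It gives the time, the measured TCP pose, the force, the opening and the grip force at its end, in the units of the state.
- read_state(): the state, without advancing time (a new reading comes with each control period).
- capture(name): name is "scene" or "top" or "wrist"; returns the picture (420x560x3 uint8, red, green, blue); there is no depth.
- camera_info(name): a dict with "fx", "fy", "cx", "cy" (pixels), "extrinsics" (4x4, takes a point from world to camera coordinates). Camera axes: x right, y down, z forward; pixel columns grow to the right and rows downward; lengths in m; the calibration is good to about 2 mm. A picture is of the moment at which its call begins: read the wrist's pose just before it. camera_info takes no time and is no camera call; for the wrist camera it gives the pose at the moment of the call.
- hand_in(): hands the job in; it is judged then, once.
Trained networks look in the newest picture that a camera, given by its name, has taken for a name from the list of things; names that differ only in an ending like _2 or _b are one class to them, and where a whole thing is asked for, a point or a joint stands for the part that bears it (a point fixed in the world has none). Each returns a list of dicts, best first, with "score" (0 to 1); they miss things now and then, are a little off and sometimes report something else, mostly with a low value. They report only what shows in the picture. A call takes as long as a camera call. They do not tell look-alikes from the thing itself.
- trace(camera, target): "mask" (420x560 bool, what is visible of it).
- mark_of(camera, target): "centre" ([x, y, z] in m, in world coordinates, good to about 4 mm: a listed point, or the origin of a listed thing).
The state is a dict: "clock": time; "qpos": joint angles; "dq": joint speeds; "joint_efforts": joint torques, N m; "ee_pos": TCP position; "ee_rot": TCP orientation; "force": force on the tool from outside, world axes, zero at the start; "moment": the same for the moment, N m; "gripper_width": finger opening in m; "grip_force": force on a finger pad.
Only numpy, scipy, OpenCV 4.12 (cv2) and the standard library are available. Lean on these libraries where they do the work, as an engineer would, in place of code of your own. Each camera call takes 0.05 s, during which the arm holds its last target. There are 200 camera calls.

## Working session

There is one attempt and no reset: what is moved stays moved. The work goes in short steps, Python scripts to look and compute and a tool call to move; the robot and the scene stay as the last step left them, time stands still between calls to the robot, and variables do not carry over. Pictures are saved under pics/ and viewed, at most 10 in all, crops included, and the job is handed in when it is done.

Besides the shell and the picture viewer there is one more tool, called by a JSON object that holds its "name" and its "arguments", one argument or row to a line. move_arm: Moves the arm, as the interface text tells. Its arguments: {"type":"object","properties":{"commands":{"type":"array","items":{"type":"number"}}},"required":["commands"]}

```bash
mkdir -p pics; cat > h.py <<'E'
import numpy as np, cv2
from station import *
np.set_printoptions(precision=4,suppress=True)
def snap(cam,fn=None):
    im=capture(cam); ci=camera_info(cam)
    if fn: cv2.imwrite('pics/'+fn,im[:,:,::-1])
    return im,ci
def proj(ci,p):
    E=np.array(ci['extrinsics']);c=E[:3,:3]@np.array(p)+E[:3,3]
    return np.array([ci['fx']*c[0]/c[2]+ci['cx'],ci['fy']*c[1]/c[2]+ci['cy']])
def back(ci,uv,z):
    E=np.array(ci['extrinsics']);R=E[:3,:3];o=-R.T@E[:3,3]
    d=R.T@np.array([(uv[0]-ci['cx'])/ci['fx'],(uv[1]-ci['cy'])/ci['fy'],1])
    return o+d*(z-o[2])/d[2]
E
python3 - <<'E'
from h import *
s=read_state();print(s['clock'],s['ee_pos'],s['ee_rot'],s['force'])
a,ca=snap('scene','s1.png');b,cb=snap('top','t1.png')
cv2.imwrite('pics/both.png',cv2.resize(np.hstack([a,b])[:,:,::-1],(800,300)))
for cam in ('scene','top'):
  for n in ['holder','stud_tip','toe','rack','shelf','slot0','slot1','slot2','jar_foot','jar','lip','tube0']:
    r=mark_of(cam,n);print(cam,n,[(np.round(x['centre'],4).tolist(),round(x['score'],2)) for x in r[:3]])
E
```

```text
0.0 [ 0.1423 -0.6083  0.4039] [[ 0.9737  0.2277 -0.0005]
 [ 0.2277 -0.9737  0.0015]
 [-0.0001 -0.0016 -1.    ]] [-0.3695 -0.5758 -0.4944]
scene holder [([0.446, -0.2181, 0.0641], 0.85)]
scene stud_tip [([0.4415, -0.2157, 0.0424], 0.94), ([0.4666, -0.0148, -0.0017], 0.59)]
scene toe [([0.4252, -0.2357, 0.0614], 0.58)]
scene rack [([0.4534, -0.2679, -0.0003], 0.83), ([0.7651, -0.1401, 0.0004], 0.31)]
scene shelf [([0.5416, 0.1637, -0.0018], 0.73)]
scene slot0 [([0.6387, 0.0917, 0.1086], 0.93), ([0.4476, 0.2324, 0.1094], 0.92), ([0.5443, 0.1642, 0.1093], 0.9)]
scene slot1 [([0.6387, 0.0917, 0.1086], 0.93), ([0.4476, 0.2324, 0.1094], 0.92), ([0.5443, 0.1642, 0.1093], 0.9)]
scene slot2 [([0.6387, 0.0917, 0.1086], 0.93), ([0.4476, 0.2324, 0.1094], 0.92), ([0.5443, 0.1642, 0.1093], 0.9)]
scene jar_foot [([0.5976, 0.2412, 0.1081], 0.74)]
scene jar []
scene lip [([0.5393, 0.1646, 0.0014], 0.7), ([0.4419, -0.2187, 0.0616], 0.44)]
scene tube0 [([0.4685, -0.4221, -0.0022], 0.82), ([0.4977, -0.3498, 0.0064], 0.76), ([0.5615, -0.3232, 0.0019], 0.75)]
top holder [([0.4419, -0.2188, 0.064], 0.77)]
top stud_tip [([0.443, -0.2165, 0.0481], 0.92)]
top toe [([0.4202, -0.236, 0.0642], 0.84)]
top rack [([0.457, -0.2703, 0.0021], 0.81), ([0.4369, 0.2332, 0.1069], 0.55)]
top shelf [([0.5387, 0.1679, -0.0023], 0.72)]
top slot0 [([0.5415, 0.1679, -0.0021], 0.69), ([0.5461, 0.1618, 0.1119], 0.67), ([0.4394, 0.2345, 0.1103], 0.67)]
top slot1 [([0.5415, 0.1679, -0.0021], 0.69), ([0.5461, 0.1618, 0.1119], 0.67), ([0.4394, 0.2345, 0.1103], 0.67)]
top slot2 [([0.5415, 0.1679, -0.0021], 0.69), ([0.5461, 0.1618, 0.1119], 0.67), ([0.4394, 0.2345, 0.1103], 0.67)]
top jar_foot [([0.5955, 0.2409, 0.1086], 0.87)]
top jar []
top lip [([0.5387, 0.1663, -0.0003], 0.91)]
top tube0 [([0.4413, -0.3333, 0.0052], 0.67), ([0.5656, -0.3208, 0.0019], 0.63), ([0.4662, -0.327, 0.0039], 0.56)]
```

View pics/s1.png

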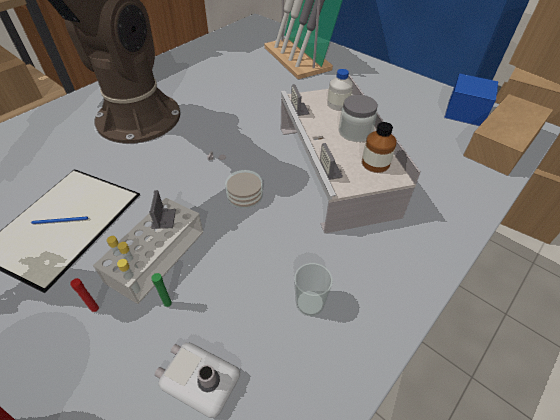

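View pics/t1.png

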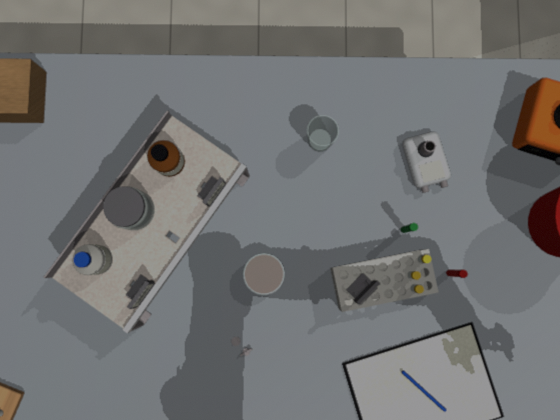

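The scene picture shows the jar at (358,118) behind the empty slot at about (318,137), with holders fitted on both sides, so slot1 is the empty place. The top picture shows the holder at (363,288) in the rack, tubes at the rack's far end. I'll move above the holder and refine with the wrist camera.

```bash
cat >> h.py <<'E'
from scipy.spatial.transform import Rotation as Rn
def down(a): # tool down, tool y at world angle a (deg)
    y=np.array([np.cos(np.radians(a)),np.sin(np.radians(a)),0]);z=np.array([0,0,-1.])
    return np.stack([np.cross(y,z),y,z],1)
def plan(P,a,n,g=0.,p0=None,R0=None,dec=2):
    s=read_state();p=np.array(s['ee_pos'] if p0 is None else p0);R=np.array(s['ee_rot'] if R0 is None else R0)
    P=np.array(P);Rt=down(a);rv=Rn.from_matrix(R.T@Rt).as_rotvec();rows=[]
    for i in range(n):
        t=np.round(R.T@((P-p)/(n-i))/.05,dec);r=np.round(Rn.from_matrix(R.T@Rt).as_rotvec()/(n-i)/.1,dec)
        rows.append(t.tolist()+r.tolist()+[g]);p=p+R@t*.05;R=R@Rn.from_rotvec(r*.1).as_matrix()
    for i in range(0,n,8): print(str(sum(rows[i:i+8],[])).replace('-0.0,','0,').replace('0.0,','0,').replace(' ',''))
    print('end',p)
    return p,R
E
python3 - <<'E'
from h import *
plan([.432,-.2275,.36],42,24)
ci=camera_info('wrist');E=np.array(ci['extrinsics']);o=-E[:3,:3].T@E[:3,3]
s=read_state();R=np.array(s['ee_rot']);print(R.T@(o-s['ee_pos']),R.T@E[:3,:3].T, s['clock'])
E
```

```text
[0.31,-0.25,0.04,0,0,-0.86,0,0.33,-0.23,0.04,0,0,-0.86,0,0.35,-0.2,0.04,0,0,-0.86,0,0.36,-0.17,0.04,0,0,-0.86,0,0.37,-0.14,0.04,0,0,-0.87,0,0.39,-0.1,0.04,0,0,-0.86,0,0.39,-0.07,0.04,0,0,-0.87,0,0.4,-0.03,0.04,0,0,-0.86,0.0]
[0.4,0,0.04,0,0,-0.87,0,0.4,0.03,0.04,0,0,-0.86,0,0.39,0.07,0.04,0,0,-0.87,0,0.39,0.1,0.03,0,0,-0.86,0,0.37,0.13,0.04,0,0,-0.87,0,0.36,0.17,0.03,0,0,-0.86,0,0.35,0.2,0.04,0,0,-0.87,0,0.33,0.23,0.03,0,0,-0.86,0.0]
[0.31,0.25,0.04,0,0,-0.87,0,0.28,0.28,0.03,0,0,-0.86,0,0.26,0.3,0.04,0,0,-0.87,0,0.23,0.32,0.03,0,0,-0.86,0,0.2,0.34,0.04,0,0,-0.87,0,0.17,0.36,0.03,0,0,-0.86,0,0.14,0.38,0.04,0,0,-0.87,0,0.11,0.38,0.03,0,0,-0.86,0.0]
end [ 0.4318 -0.2275  0.3602]
[0.0662 0.0012 0.0304] [[ 0.0003 -0.965  -0.2623]
 [ 1.      0.0001  0.0007]
 [-0.0006 -0.2623  0.965 ]] 1.3
```

{"name": "move_arm", "arguments": {
  "commands": [0.31, -0.25, 0.04, 0, 0, -0.86, 0, 0.33, -0.23, 0.04, 0, 0, -0.86, 0, 0.35, -0.2, 0.04, 0, 0, -0.86, 0, 0.36, -0.17, 0.04, 0, 0, -0.86, 0, 0.37, -0.14, 0.04, 0, 0, -0.87, 0, 0.39, -0.1, 0.04, 0, 0, -0.86, 0, 0.39, -0.07, 0.04, 0, 0, -0.87, 0, 0.4, -0.03, 0.04, 0, 0, -0.86, 0]
}}

```text
clock: 2.3
ee_pos: [0.2395, -0.4808, 0.3888]
ee_rot: [[0.604, 0.797, 0.0], [0.797, -0.604, -0.0], [-0.0, 0.0, -1.0]]
force: [0.3, 0.2, -0.4]
gripper_width: 0.0854
grip_force: 0.0
```

{"name": "move_arm", "arguments": {
  "commands": [0.4, 0, 0.04, 0, 0, -0.87, 0, 0.4, 0.03, 0.04, 0, 0, -0.86, 0, 0.39, 0.07, 0.04, 0, 0, -0.87, 0, 0.39, 0.1, 0.03, 0, 0, -0.86, 0, 0.37, 0.13, 0.04, 0, 0, -0.87, 0, 0.36, 0.17, 0.03, 0, 0, -0.86, 0, 0.35, 0.2, 0.04, 0, 0, -0.87, 0, 0.33, 0.23, 0.03, 0, 0, -0.86, 0]
}}

```text
clock: 3.3
ee_pos: [0.3362, -0.3535, 0.3743]
ee_rot: [[-0.044, 0.999, 0.0], [0.999, 0.044, -0.0], [-0.0, 0.0, -1.0]]
force: [0.6, 1.3, -0.1]
gripper_width: 0.0851
grip_force: 0.0
```

{"name": "move_arm", "arguments": {
  "commands": [0.31, 0.25, 0.04, 0, 0, -0.87, 0, 0.28, 0.28, 0.03, 0, 0, -0.86, 0, 0.26, 0.3, 0.04, 0, 0, -0.87, 0, 0.23, 0.32, 0.03, 0, 0, -0.86, 0, 0.2, 0.34, 0.04, 0, 0, -0.87, 0, 0.17, 0.36, 0.03, 0, 0, -0.86, 0, 0.14, 0.38, 0.04, 0, 0, -0.87, 0, 0.11, 0.38, 0.03, 0, 0, -0.86, 0]
}}

```text
clock: 4.3
ee_pos: [0.4327, -0.2264, 0.3601]
ee_rot: [[-0.673, 0.739, 0.0], [0.739, 0.673, 0.0], [-0.0, 0.0, -1.0]]
force: [0.5, -0.2, 0.4]
gripper_width: 0.0853
grip_force: 0.0
```

```bash
python3 - <<'E'
from h import *
s=read_state();print(s['clock'],s['ee_pos'],s['ee_rot'],s['qpos'])
a,ci=snap('wrist','w1.png')
for n in ['holder','stud_tip','toe','rack']:
    r=mark_of('wrist',n);print(n,[(np.round(x['centre'],4).tolist(),round(x['score'],2)) for x in r[:3]])
m=trace('wrist','holder')
for x in m[:1]:
    k=x['mask'].astype(np.uint8); b=a.copy(); c,_=cv2.findContours(k,0,2); cv2.drawContours(b,c,-1,(255,0,0),1)
    print(x['score'],k.sum()); cv2.imwrite('pics/w1m.png',cv2.resize(b[:,:,::-1],(784,588)))
E
```

```text
4.3 [ 0.4327 -0.2264  0.3601] [[-0.6733  0.7393  0.0001]
 [ 0.7393  0.6733  0.    ]
 [-0.      0.0001 -1.    ]] [ 48.3294  18.5757 -33.7263 110.0108  12.4648  55.0153  51.1068]
holder [([0.4469, -0.2148, 0.0664], 0.97)]
stud_tip [([0.4409, -0.2164, 0.0416], 0.82)]
toe [([0.4233, -0.2359, 0.0698], 0.89)]
rack [([0.4563, -0.2711, -0.0009], 0.6), ([0.4254, -0.2351, 0.0679], 0.24)]
0.93 4569
```

View pics/w1m.png

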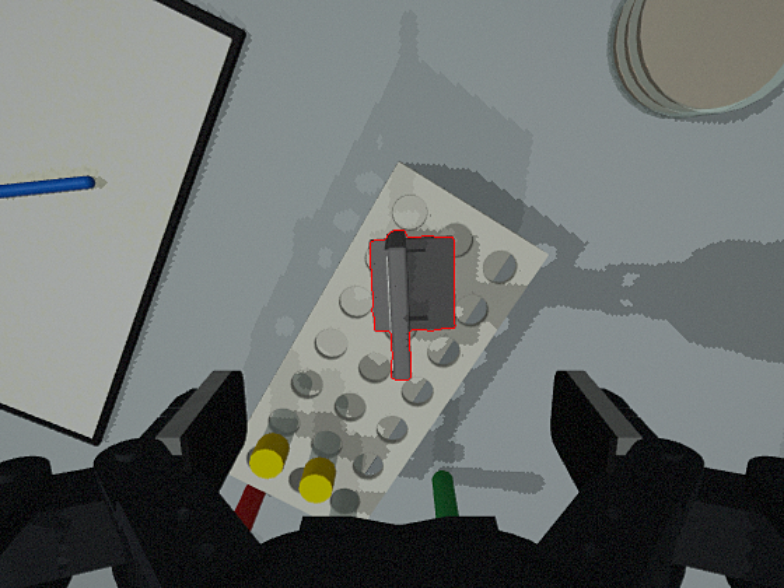

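The wrist view shows the holder with its plate at (398,305) (in the 1.4x picture), nearly aligned with the fingers; the mask is good. I'll fit the model's silhouette to it.

```bash
cat >> h.py <<'E'
from scipy.optimize import minimize
BX=[(-.030,.014,-.025,.025,0,.005),(-.019,-.011,-.030,.030,.005 ,.057)]
def sil(ci,x,y,a,z0):
    m=np.zeros((1680,2240),np.uint8);c,s=np.cos(a),np.sin(a)
    for b in BX:
        pts=[proj(ci,[x+c*X-s*Y,y+s*X+c*Y,z0+Z]) for X in b[:2] for Y in b[2:4] for Z in b[4:]]
        cv2.fillConvexPoly(m,cv2.convexHull(np.round((np.array(pts)+.5)*4-.5).astype(np.int32)),1)
    return cv2.resize(m.astype(np.float32),(560,420),interpolation=cv2.INTER_AREA)
def fit(ci,k,x,y,adeg,z0):
    k=k.astype(np.float32)
    f=lambda v:1-np.minimum(s:=sil(ci,v[0]/1e3,v[1]/1e3,np.radians(v[2]),z0),k).sum()/np.maximum(s,k).sum()
    r=minimize(f,[x*1e3,y*1e3,adeg],method='Nelder-Mead',options=dict(initial_simplex=[[x*1e3,y*1e3,adeg],[x*1e3+6,y*1e3,adeg],[x*1e3,y*1e3+6,adeg],[x*1e3,y*1e3,adeg+6]],xatol=.02,fatol=1e-5))
    return r.x,1-r.fun
E
python3 - <<'E'
from h import *
s=read_state();ci=camera_info('wrist');a=capture('wrist')
k=trace('wrist','holder')[0]['mask'];v,i=fit(ci,k,.444,-.2165,42,.065);print(v,i)
capture('top');ct=camera_info('top')
k=trace('top','holder')[0]['mask'];print('top',fit(ct,k,.444,-.2165,42,.065))
th=np.radians(v[2]);x=np.array([np.cos(th),np.sin(th)]);c=v[:2]/1e3-.015*x;print('plate',c)
# approach: plan with half grip height
p,R=plan([*c,.262],v[2],6,0)
E
```

```text
[ 444.1218 -217.1712   44.77  ] 0.9643660187721252
top (array([ 442.3983, -212.4238,   41.8174]), np.float64(0.4634866714477539))
plate [ 0.4335 -0.2277]
[0,0.01,0.33,0,0,-0.08,0,0,0,0.33,0,0,-0.08,0,-0.01,0.01,0.33,0,0,-0.08,0,0,0,0.32,0,0,-0.09,0,-0.01,0.01,0.33,0,0,-0.08,0,0,0,0.32,0,0,-0.09,0]
end [ 0.4333 -0.2278  0.2622]
```

{"name": "move_arm", "arguments": {
  "commands": [0, 0.01, 0.33, 0, 0, -0.08, 0, 0, 0, 0.33, 0, 0, -0.08, 0, -0.01, 0.01, 0.33, 0, 0, -0.08, 0, 0, 0, 0.32, 0, 0, -0.09, 0, -0.01, 0.01, 0.33, 0, 0, -0.08, 0, 0, 0, 0.32, 0, 0, -0.09, 0, 0, 0, 0, 0, 0, 0, 0]
}}

```text
clock: 5.68
ee_pos: [0.4332, -0.227, 0.2609]
ee_rot: [[-0.706, 0.709, -0.002], [0.709, 0.706, 0.001], [0.002, -0.001, -1.0]]
force: [0.2, 1.2, 0.4]
gripper_width: 0.0855
grip_force: 0.0
```

{"name": "move_arm", "arguments": {
  "commands": [0, 0, 0, 0, 0, 0, 1, 0, 0, 0, 0, 0, 0, 1, 0, 0, 0, 0, 0, 0, 1, 0, 0, 0, 0, 0, 0, 1, 0, 0, 0, 0, 0, 0, 1, 0, 0, 0, 0, 0, 0, 1, 0, 0, 0, 0, 0, 0, 1, 0, 0, 0, 0, 0, 0, 1]
}}

```text
clock: 6.68
ee_pos: [0.4337, -0.2273, 0.2625]
ee_rot: [[-0.705, 0.709, 0.0], [0.709, 0.705, -0.0], [-0.0, 0.0, -1.0]]
force: [0.1, 0.0, 5.7]
gripper_width: 0.0071
grip_force: 60.2
```

```bash
python3 - <<'E'
from h import *
s=read_state();print(s['clock'],s['ee_pos'],s['ee_rot'],s['force'],s['gripper_width'],s['grip_force'])
p,R=plan([.4335,-.2277,.352],44.8,5,1)
E
```

```text
6.675 [ 0.4337 -0.2273  0.2625] [[-0.7053  0.7089  0.0003]
 [ 0.7089  0.7053 -0.0003]
 [-0.0005  0.     -1.    ]] [0.0559 0.0463 5.6687] 0.007116098453177719 60.22403061389923
[0,0,-0.36,0,0,0,1,0,0,-0.36,0,0,0,1,0,0,-0.36,0,0,0,1,0,0,-0.36,0,0,0,1,0,-0.01,-0.35,0,0,0.01,1]
end [ 0.4333 -0.2276  0.352 ]
```

{"name": "move_arm", "arguments": {
  "commands": [0, 0, -0.2, 0, 0, 0, 1, 0, 0, -0.4, 0, 0, 0, 1, 0, 0, -0.4, 0, 0, 0, 1, 0, 0, -0.4, 0, 0, 0, 1, 0, 0, -0.4, 0, 0, 0, 1, 0, 0, -0.35, 0, 0, 0, 1, 0, 0, 0, 0, 0, 0, 1]
}}

```text
clock: 7.55
ee_pos: [0.4339, -0.2272, 0.371]
ee_rot: [[-0.705, 0.709, 0.002], [0.709, 0.705, -0.001], [-0.002, 0.001, -1.0]]
force: [-0.0, -0.5, -0.4]
gripper_width: 0.0069
grip_force: 59.3
```

```bash
python3 - <<'E'
from h import *
s=read_state();print(s['clock'],s['ee_pos'],s['ee_rot'],s['force'],s['gripper_width'],s['grip_force'])
a,ci=snap('wrist','w2.png')
k=trace('wrist','holder')
for n in ['holder','stud_tip','toe']:
    r=mark_of('wrist',n);print(n,[(np.round(x['centre'],4).tolist(),round(x['score'],2)) for x in r[:2]])
b=a.copy()
if k:
  k=k[0]['mask'];c,_=cv2.findContours(k.astype(np.uint8),0,2);cv2.drawContours(b,c,-1,(255,0,0),1);print(k.sum())
cv2.imwrite('pics/w2m.png',cv2.resize(b[:,:,::-1],(784,588)))
a,cs=snap('scene','s2.png')
# second estimate of slot1 from both fixed cams
for cam in ('scene','top'):
  if cam=='top':capture('top')
  for n in ('slot1','jar_foot','stud_tip','toe'):
    r=mark_of(cam,n);print(cam,n,[(np.round(x['centre'],4).tolist(),round(x['score'],2)) for x in r[:4]])
E
```

```text
7.55 [ 0.4339 -0.2272  0.371 ] [[-0.7053  0.7089  0.0022]
 [ 0.7089  0.7053 -0.0013]
 [-0.0024  0.0007 -1.    ]] [-0.0456 -0.5131 -0.4285] 0.006896921392455223 59.339282512664795
holder [([0.445, -0.212, 0.1726], 0.91)]
stud_tip [([0.4449, -0.2166, 0.1495], 0.57)]
toe [([0.4203, -0.2375, 0.1755], 0.62)]
8612
scene slot1 [([0.6384, 0.0923, 0.107], 0.95), ([0.5442, 0.1625, 0.1072], 0.86)]
scene jar_foot [([0.5919, 0.2396, 0.109], 0.87), ([0.424, -0.2366, 0.1703], 0.16)]
scene stud_tip [([0.4402, -0.2147, 0.1516], 0.93)]
scene toe [([0.4225, -0.2383, 0.1717], 0.61), ([0.5419, 0.1639, 0.0014], 0.3)]
top slot1 [([0.6421, 0.0935, 0.1084], 0.68), ([0.4397, 0.2337, 0.1124], 0.65), ([0.5453, 0.1636, 0.1118], 0.57)]
top jar_foot [([0.5943, 0.2397, 0.1119], 0.73)]
top stud_tip [([0.4386, -0.2163, 0.1534], 0.43)]
top toe [([0.4219, -0.2344, 0.1728], 0.5)]
```

View pics/w2m.png

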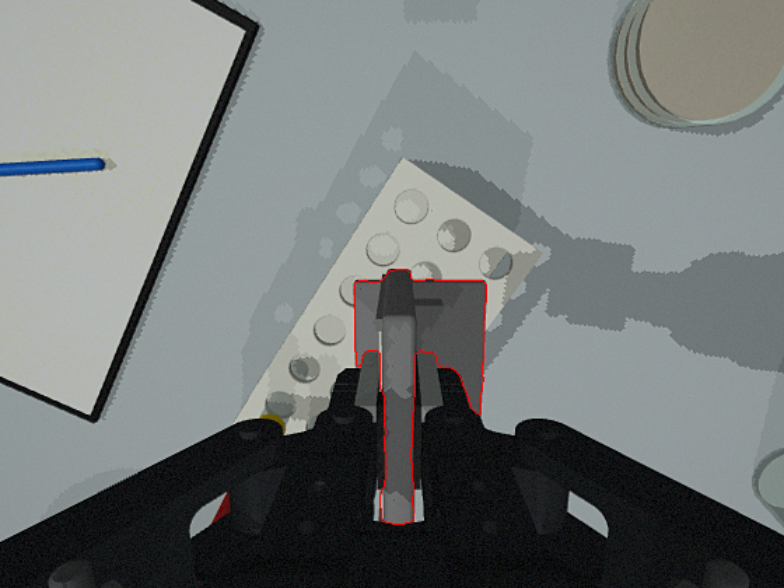

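The holder hangs square in the grip: the foot's far edge is level at row 281 from x=355 to 487, with the plate centred between the pads. Next I'll go to a viewing position in front of the shelf.

```bash
python3 - <<'E'
from h import *
s=read_state();ci=camera_info('wrist');R=np.array(s['ee_rot'])
for uv in [(253.6,200.7),(347.9,200.7)]:
  print(R.T@(back(ci,uv,.371-.1975+.005)-s['ee_pos']))
plan([.563,.069,.42],54.5,13,1)
print(proj(ci,[0,0,0]) ,ci['fx'],ci['cx'],ci['cy'])
E
```

```text
[ 0.0255 -0.0146  0.1912]
[0.0255 0.0282 0.1912]
[0.18,0.46,-0.08,0,0,-0.13,1,0.18,0.47,-0.08,0,0,-0.13,1,0.17,0.47,-0.08,0,0,-0.13,1,0.16,0.47,-0.08,0,0,-0.13,1,0.16,0.47,-0.08,0,0,-0.13,1,0.15,0.47,-0.08,0,0,-0.13,1,0.15,0.48,-0.08,0,0,-0.13,1,0.14,0.48,-0.07,0,0,-0.13,1]
[0.13,0.48,-0.08,0,0,-0.13,1,0.13,0.48,-0.07,0,0,-0.13,1,0.12,0.48,-0.08,0,0,-0.13,1,0.12,0.48,-0.07,0,0,-0.13,1,0.11,0.48,-0.08,0,0,-0.12,1]
end [0.5628 0.069  0.4202]
[  45.0337 -571.618 ] 364.4495325363354 284.3984886243204 209.34834180875788
```

{"name": "move_arm", "arguments": {
  "commands": [0.18, 0.46, -0.08, 0, 0, -0.13, 1, 0.18, 0.47, -0.08, 0, 0, -0.13, 1, 0.17, 0.47, -0.08, 0, 0, -0.13, 1, 0.16, 0.47, -0.08, 0, 0, -0.13, 1, 0.16, 0.47, -0.08, 0, 0, -0.13, 1, 0.15, 0.47, -0.08, 0, 0, -0.13, 1, 0.15, 0.48, -0.08, 0, 0, -0.13, 1, 0.14, 0.48, -0.07, 0, 0, -0.13, 1]
}}

```text
clock: 9.3
ee_pos: [0.5138, -0.0439, 0.4014]
ee_rot: [[-0.775, 0.632, 0.0], [0.632, 0.775, -0.0], [-0.0, 0.0, -1.0]]
force: [0.3, 0.3, -0.4]
gripper_width: 0.0076
grip_force: 59.3
```

{"name": "move_arm", "arguments": {
  "commands": [0.13, 0.48, -0.08, 0, 0, -0.13, 1, 0.13, 0.48, -0.07, 0, 0, -0.13, 1, 0.12, 0.48, -0.08, 0, 0, -0.13, 1, 0.12, 0.48, -0.07, 0, 0, -0.13, 1, 0.11, 0.48, -0.08, 0, 0, -0.12, 1, 0, 0, 0, 0, 0, 0, 1, 0, 0, 0, 0, 0, 0, 1]
}}

```text
clock: 10.18
ee_pos: [0.5627, 0.0684, 0.4199]
ee_rot: [[-0.814, 0.581, -0.001], [0.581, 0.814, -0.001], [0.0, -0.001, -1.0]]
force: [0.1, 0.0, 1.0]
gripper_width: 0.0071
grip_force: 59.3
```

```bash
python3 - <<'E'
from h import *
s=read_state();print(s['clock'],s['ee_pos'],s['ee_rot'],s['force'],s['gripper_width'])
a,ci=snap('wrist','w3.png')
cv2.imwrite('pics/w3m.png',cv2.resize(a[:,:,::-1],(784,588)))
for n in ('slot1','jar_foot','shelf','lip','toe'):
    r=mark_of('wrist',n);print(n,[(np.round(x['centre'],4).tolist(),round(x['score'],2)) for x in r[:4]])
E
```

```text
10.175 [0.5627 0.0684 0.4199] [[-0.8137  0.5813 -0.0006]
 [ 0.5813  0.8137 -0.0007]
 [ 0.0001 -0.0009 -1.    ]] [0.0997 0.0089 0.9705] 0.007143976673637272
slot1 [([0.6435, 0.0957, 0.1121], 0.9), ([0.5434, 0.1625, 0.1142], 0.65)]
jar_foot []
shelf []
lip [([0.5453, 0.1649, -0.0061], 0.62)]
toe [([0.549, 0.0584, 0.2237], 0.6)]
```

View pics/w3m.png

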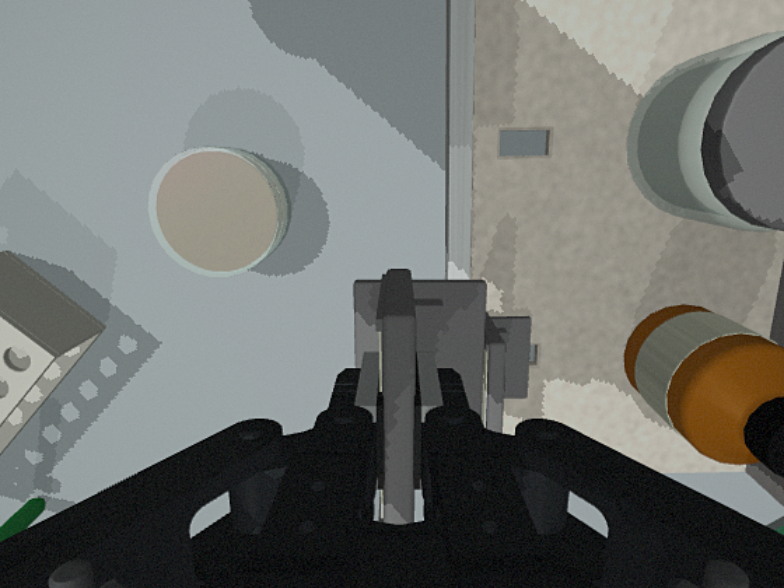

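The empty slot shows clearly at (525,143) in the scaled picture, the lip's return edge runs vertically near x=474, and the jar is at right. I'll measure the slot rectangle and the lip line.

```bash
python3 - <<'E'
from h import *
a=cv2.imread('pics/w3.png');ci=camera_info('wrist')
c=a[82:122,345:405];cv2.imwrite('pics/w3c.png',cv2.resize(c,(780,520),interpolation=cv2.INTER_CUBIC))
# lip return rear edge: subpixel location of strongest gradient per row near x=337
g=cv2.GaussianBlur(cv2.cvtColor(a,cv2.COLOR_BGR2GRAY).astype(float),(0,0),1)
for lo,hi,z,nm in ((332,345,.122,'return rear'),(312,324,.122,'lip front')):
    pts=[]
    for v in range(5,180,5):
        d=np.abs(np.gradient(g[v,lo:hi]));u=lo+(d*np.arange(len(d))).sum()/d.sum() if 0 else lo+d.argmax()
        pts.append(back(ci,(u,v),z)[:2])
    pts=np.array(pts);vx=cv2.fitLine((pts*1e3).astype(np.float32),cv2.DIST_HUBER,0,.01,.01).ravel()
    print(nm,vx,np.degrees(np.arctan2(vx[1],vx[0])))
E
```

```text
return rear [  0.8237  -0.567  523.0697 140.3142] -34.53989
lip front [  0.8092  -0.5875 502.6329 140.3224] -35.983208
```

View pics/w3c.png

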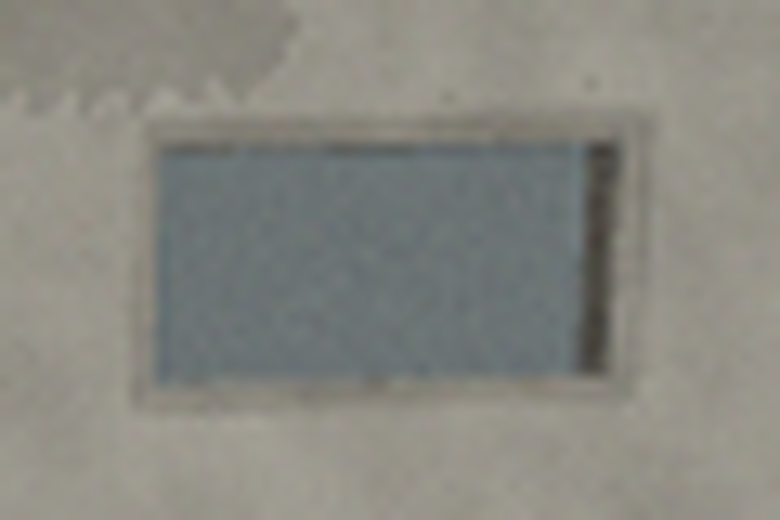

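```bash
python3 - <<'E'
from h import *
a=cv2.imread('pics/w3.png');ci=camera_info('wrist')
q=np.array([(148,118),(650,115),(632,398),(137,405)])/13.+[345,82]-.46
w=np.array([back(ci,u,.11)[:2] for u in q])*1e3
print(w,'centre',w.mean(0),'sides',np.linalg.norm(np.roll(w,-1,0)-w,axis=1))
ang=lambda d:np.degrees(np.arctan2(d[1],d[0]))
print('x ang',ang(w[1]-w[0]),ang(w[2]-w[3]),'y ang',ang(w[0]-w[3])-90,ang(w[1]-w[2])-90)
x=cv2.GaussianBlur(a.astype(np.float64),(0,0),1.0)
G=np.linalg.norm(np.gradient(x,axis=1),axis=2)
print(np.round(G[[20,60,100,140,170],312:345]).astype(int))
for lo,hi,z in ((332,344,.122),(314,322,.122),(322,332,.122)):
    P=[]
    for v in range(2,180):
        d=G[v,lo:hi];i=d.argmax()
        if d[i]<4 or i in(0,hi-lo-1):continue
        o=.5*(d[i-1]-d[i+1])/(d[i-1]-2*d[i]+d[i+1]);P.append((lo+i+o,v))
    P=np.array(P,np.float32)
    if len(P)<20:continue
    f=cv2.fitLine(P,cv2.DIST_HUBER,0,.01,.01).ravel();L=[]
    for v in (10,170): L.append(back(ci,(f[2]+(v-f[3])*f[0]/f[1],v),z)[:2]*1e3)
    res=P[:,0]-(f[2]+(P[:,1]-f[3])*f[0]/f[1])
    n=np.array([w[1]-w[0]])[0];n/=np.linalg.norm(n)
    print(lo,len(P),np.median(abs(res)),'x angle',ang(L[0]-L[1])-90,'dist front of slot centre',(w.mean(0)-L[0])@n,(w.mean(0)-L[1])@n)
E
```

```text
[[528.1131 156.0511]
 [544.3701 179.0719]
 [556.9751 170.2933]
 [540.8946 147.1281]] centre [542.5882 163.1361] sides [28.1823 15.3606 28.1994 15.588 ]
x ang 54.7707194409847 55.23291145689647 y ang 55.08050055995429 55.145106814942864
[[ 0  1  0  0  4 17 29 16 17 35 26  9  1  2  3  2  1  1  1  2  1  2  4  3
   1  8 11  3  9  5  1  0  1]
 [ 1  1  0  1  8 22 28  6 27 35 18  5  1  1  3  1  1  1  1  2  0  3  3  1
   4  7  4  4  2  0  1  1  1]
 [ 0  0  0  1  9 23 26  4 27 34 19  5  1  1  2  2  0  1  1  0  2  3  1  2
   8  9  3  7 11  8  4  1  1]
 [ 0  0  0  1 16 42 41  3 41 34  8  0  1  0  2  2  0  1  0  1  1  0  2  8
  13  7  6 10  5  1  4  4  1]
 [ 0  0  1  2 22 49 36 16 44 28  5  1  1  0  2  2  2  1  1  3  2  1  9 17
  12  2  7  9  7  3  1  2  2]]
332 178 0.12919617 x angle 55.527958500123304 dist front of slot centre 30.523861878422135 29.113138942327065
314 74 0.06768799 x angle 55.319744776941434 dist front of slot centre 43.46463246584726 42.44178711627086
```

```bash
python3 - <<'E'
from h import *
p,R=plan([.5379,.155,.405],55.2,6,1)
plan([.5379,.155,.342],55.2,4,1,p,R)
E
```

```text
[0.24,0.19,0.05,0,0,-0.02,1,0.23,0.19,0.05,0,0,-0.02,1,0.23,0.19,0.05,0,0,-0.02,1,0.24,0.19,0.05,0,0,-0.02,1,0.23,0.18,0.05,0,0,-0.03,1,0.24,0.19,0.05,0,0,-0.02,1]
end [0.5378 0.1552 0.4051]
[0,0,0.32,0,0,0,1,0,0,0.31,0,0,0,1,0,0,0.32,0,0,0,1,0,0,0.31,0,0,0,1]
end [0.5378 0.1552 0.3421]
```

{"name": "move_arm", "arguments": {
  "commands": [0.24, 0.19, 0.05, 0, 0, -0.02, 1, 0.23, 0.19, 0.05, 0, 0, -0.02, 1, 0.23, 0.19, 0.05, 0, 0, -0.02, 1, 0.24, 0.19, 0.05, 0, 0, -0.02, 1, 0.23, 0.18, 0.05, 0, 0, -0.03, 1, 0.24, 0.19, 0.05, 0, 0, -0.02, 1]
}}

```text
clock: 11.22
ee_pos: [0.5375, 0.1568, 0.405]
ee_rot: [[-0.822, 0.57, -0.0], [0.57, 0.822, -0.0], [-0.0, -0.0, -1.0]]
force: [0.1, -0.1, -0.1]
gripper_width: 0.0075
grip_force: 59.3
```

{"name": "move_arm", "arguments": {
  "commands": [0, 0, 0.32, 0, 0, 0, 1, 0, 0, 0.31, 0, 0, 0, 1, 0, 0, 0.32, 0, 0, 0, 1, 0, 0, 0.31, 0, 0, 0, 1, 0, 0, 0, 0, 0, 0, 1, 0, 0, 0, 0, 0, 0, 1]
}}

```text
clock: 11.98
ee_pos: [0.538, 0.1559, 0.3424]
ee_rot: [[-0.821, 0.57, 0.0], [0.57, 0.821, 0.0], [-0.0, 0.0, -1.0]]
force: [0.2, 0.0, -0.8]
gripper_width: 0.0071
grip_force: 59.3
```

```bash
python3 - <<'E'
from h import *
s=read_state();print(s['clock'],s['ee_pos'],s['ee_rot'],s['force'])
print('yaw',np.degrees(np.arctan2(s['ee_rot'][1][1],s['ee_rot'][0][1])))
th=np.radians(55.2);X=np.array([np.cos(th),np.sin(th)]);Y=np.array([-X[1],X[0]])
for cam in ('scene','top','wrist'):
  a,ci=snap(cam,cam+'4.png')
  for n in ('slot1','stud_tip','toe','jar_foot'):
    for r in mark_of(cam,n)[:3]:
      d=np.array(r['centre'][:2])-[.543,.1632];print(cam,n,np.round([d@X*1e3,d@Y*1e3,r['centre'][2]*1e3],1),round(r['score'],2))
a=cv2.imread('pics/scene4.png')[60:220,250:430];b=cv2.imread('pics/wrist4.png')
cv2.imwrite('pics/c4.png',np.hstack([cv2.resize(a,(400,356)),cv2.resize(b,(400,300))[:,:] if 0 else cv2.resize(b,(400,356))]))
E
```

```text
11.975 [0.538  0.1559 0.3424] [[-0.8214  0.5703  0.0003]
 [ 0.5703  0.8214  0.0002]
 [-0.0001  0.0004 -1.    ]] [ 0.2044  0.0329 -0.7619]
yaw 55.22688473759274
scene slot1 [ -3.1   2.4 109.2] 0.93
scene slot1 [  -3.3 -117.6  109. ] 0.86
scene slot1 [  2.  121.3 108. ] 0.59
scene stud_tip [  6.8   6.4 122.5] 0.53
scene toe [-25.8  -0.5 142.8] 0.53
scene toe [-407.6 -175.1   -0.2] 0.46
scene jar_foot [ 90.3  -2.  106.9] 0.81
top slot1 [  6.7   0.  110.7] 0.83
top slot1 [-445.5 -214.9    3.2] 0.67
top slot1 [   0.9 -118.6  105.4] 0.66
top stud_tip [-448.2 -257.     3.5] 0.63
top stud_tip [  4.4   2.2 128.1] 0.54
top toe [-23.1   3.9 142.3] 0.51
top toe [   2.9 -119.6  105.8] 0.23
top jar_foot [-23.2   0.8 144.3] 0.25
wrist stud_tip [  5.1   2.6 118.1] 0.79
wrist toe [-24.5   2.5 144.3] 0.64
```

View pics/c4.png

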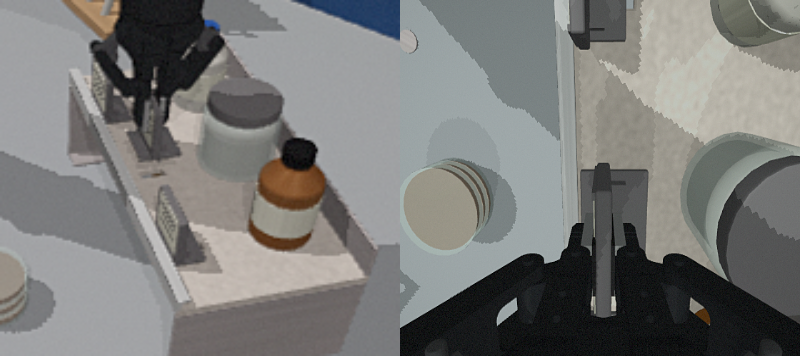

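The scene crop shows the holder hovering between its two neighbours, in front of the jar; the wrist view shows it parallel to the neighbour and lip. Marks agree within about 2 mm. Lowering the stud in.

{"name": "move_arm", "arguments": {
  "commands": [0, -0.02, 0.1, 0, 0, 0, 1, 0, 0, 0.1, 0, 0, 0, 1, 0, 0, 0.1, 0, 0, 0, 1, 0, 0, 0.1, 0, 0, 0, 1, 0, 0, 0, 0, 0, 0, 1]
}}

```text
clock: 13.35
ee_pos: [0.5371, 0.1549, 0.3216]
ee_rot: [[-0.822, 0.57, -0.001], [0.57, 0.822, -0.0], [0.001, -0.001, -1.0]]
force: [-0.3, 0.6, -0.4]
gripper_width: 0.0071
grip_force: 59.3
```

{"name": "move_arm", "arguments": {
  "commands": [0, 0, 0.08, 0, 0, 0, 1, 0, 0, 0.08, 0, 0, 0, 1, 0, 0, 0.06, 0, 0, 0, 1, 0, 0, 0, 0, 0, 0, 1]
}}

```text
clock: 13.85
ee_pos: [0.5371, 0.1549, 0.3109]
ee_rot: [[-0.821, 0.57, -0.0], [0.57, 0.821, -0.0], [0.0, -0.0, -1.0]]
force: [-0.2, -0.2, -0.9]
gripper_width: 0.0074
grip_force: 59.3
```

{"name": "move_arm", "arguments": {
  "commands": [0, 0, 0.02, 0, 0, 0, 1, 0, 0, 0.02, 0, 0, 0, 1, 0, 0, 0.01, 0, 0, 0, 1, 0, 0, 0, 0, 0, 0, 1]
}}

```text
clock: 14.35
ee_pos: [0.5372, 0.155, 0.3087]
ee_rot: [[-0.821, 0.57, 0.0], [0.57, 0.821, -0.0], [-0.0, 0.0, -1.0]]
force: [-0.7, -1.0, -0.9]
gripper_width: 0.0069
grip_force: 59.3
```

{"name": "move_arm", "arguments": {
  "commands": [0, 0, 0.02, 0, 0, 0, 1, 0, 0, 0, 0, 0, 0, 1]
}}

```text
clock: 14.6
ee_pos: [0.5372, 0.1549, 0.3076]
ee_rot: [[-0.821, 0.57, -0.0], [0.57, 0.821, -0.0], [0.0, -0.0, -1.0]]
force: [-0.1, -0.0, -0.6]
gripper_width: 0.0073
grip_force: 59.3
```

{"name": "move_arm", "arguments": {
  "commands": [0, 0, 0.01, 0, 0, 0, 1, 0, 0, 0, 0, 0, 0, 1]
}}

```text
clock: 14.85
ee_pos: [0.5372, 0.155, 0.3075]
ee_rot: [[-0.821, 0.57, 0.0], [0.57, 0.821, -0.0], [-0.0, 0.0, -1.0]]
force: [-1.7, 0.2, 5.5]
gripper_width: 0.0069
grip_force: 60.2
```

Foot is on the deck with 5.5 N. Drawing forward.

{"name": "move_arm", "arguments": {
  "commands": [0, -0.04, 0, 0, 0, 0, 1, 0, -0.05, 0, 0, 0, 0, 1, 0, -0.05, 0, 0, 0, 0, 1, 0, -0.04, 0, 0, 0, 0, 1, 0, 0, 0, 0, 0, 0, 1]
}}

```text
clock: 15.48
ee_pos: [0.5322, 0.1476, 0.3075]
ee_rot: [[-0.821, 0.57, 0.001], [0.57, 0.821, 0.0], [-0.0, 0.001, -1.0]]
force: [1.1, 2.5, 4.8]
gripper_width: 0.0074
grip_force: 60.4
```

```bash
cat > st.py <<'E'
from h import *
s=read_state();R=np.array(s['ee_rot']);p=np.array(s['ee_pos'])
th=np.radians(55.2);X=np.array([np.cos(th),np.sin(th),0]);Y=np.array([-X[1],X[0],0])
o=p+R[:,1]*.0147+R[:,0]*.0005-[.543,.1632,.1975]
print(s['clock'],'origin rel slot',np.array([o@X,o@Y,o[2]])*1e3,'F tool',R.T@s['force'],'M tool',R.T@s['moment'],'rot err',np.degrees(Rn.from_matrix(down(55.2).T@R).as_rotvec()))
E
python3 st.py
```

```text
15.475 origin rel slot [ -4.2643   0.5031 110.0174] F tool [ 0.5167  2.6682 -4.8196] M tool [-0.5094  0.0119  0.0454] rot err [-0.0355 -0.0248 -0.0279]
```

{"name": "move_arm", "arguments": {
  "commands": [0, -0.03, 0, 0, 0, 0, 1, 0, 0, 0, 0, 0, 0, 1]
}}

```text
clock: 15.72
ee_pos: [0.5314, 0.1465, 0.3075]
ee_rot: [[-0.821, 0.57, 0.001], [0.57, 0.821, 0.0], [-0.0, 0.001, -1.0]]
force: [2.4, 3.3, 5.9]
gripper_width: 0.0071
grip_force: 60.3
```

{"name": "move_arm", "arguments": {
  "commands": [0, -0.02, 0, 0, 0, 0, 1, 0, 0, 0, 0, 0, 0, 1]
}}

```text
clock: 15.98
ee_pos: [0.5309, 0.1457, 0.3075]
ee_rot: [[-0.821, 0.57, 0.001], [0.57, 0.821, 0.001], [-0.0, 0.001, -1.0]]
force: [2.0, 2.4, 6.4]
gripper_width: 0.0068
grip_force: 60.3
```

```bash
python3 st.py
```

```text
15.975 origin rel slot [ -6.5546   0.5138 110.0393] F tool [-0.2291  3.1308 -6.3553] M tool [-0.7231 -0.0083 -0.0175] rot err [-0.0588 -0.0238 -0.0335]
```

{"name": "move_arm", "arguments": {
  "commands": [0, -0.01, 0, 0, 0, 0, 1, 0, 0, 0, 0, 0, 0, 1]
}}

```text
clock: 16.23
ee_pos: [0.5306, 0.1454, 0.3075]
ee_rot: [[-0.822, 0.57, 0.001], [0.57, 0.822, 0.001], [-0.0, 0.001, -1.0]]
force: [0.9, 2.8, 5.7]
gripper_width: 0.0073
grip_force: 60.2
```

{"name": "move_arm", "arguments": {
  "commands": [0, -0.01, 0, 0, 0, 0, 1, 0, 0, 0, 0, 0, 0, 1]
}}

```text
clock: 16.48
ee_pos: [0.5303, 0.1451, 0.3075]
ee_rot: [[-0.822, 0.57, 0.001], [0.57, 0.822, 0.001], [-0.0, 0.001, -1.0]]
force: [2.3, 3.8, 5.3]
gripper_width: 0.0069
grip_force: 60.1
```

```bash
python3 st.py
```

```text
16.475 origin rel slot [ -7.406    0.5547 110.0554] F tool [ 0.2416  4.4689 -5.3407] M tool [-1.0441 -0.0199 -0.0379] rot err [-0.0756 -0.0232 -0.0408]
```

{"name": "move_arm", "arguments": {
  "commands": [0, -0.01, 0, 0, 0, 0, 1, 0, 0, 0, 0, 0, 0, 1]
}}

```text
clock: 16.73
ee_pos: [0.5302, 0.1449, 0.3076]
ee_rot: [[-0.822, 0.57, 0.002], [0.57, 0.822, 0.001], [-0.0, 0.002, -1.0]]
force: [4.1, 4.7, 4.3]
gripper_width: 0.0072
grip_force: 59.9
```

```bash
python3 st.py
```

```text
16.725 origin rel slot [ -7.6278   0.5868 110.0843] F tool [-0.7039  6.2    -4.2596] M tool [-1.3454 -0.0401 -0.0491] rot err [-0.1193 -0.0248 -0.0532]
```

{"name": "move_arm", "arguments": {
  "commands": [0, 0, 0.005, 0.02, 0, 0, 1, 0, 0, 0, 0, 0, 0, 1]
}}

```text
clock: 16.98
ee_pos: [0.5303, 0.1451, 0.3075]
ee_rot: [[-0.822, 0.57, 0.001], [0.57, 0.822, 0.0], [-0.001, 0.001, -1.0]]
force: [4.2, 5.1, 5.8]
gripper_width: 0.0076
grip_force: 60.3
```

```bash
python3 st.py
```

```text
16.975 origin rel slot [ -7.373    0.5984 110.0388] F tool [-0.5682  6.6274 -5.7867] M tool [-1.5151 -0.0418 -0.0801] rot err [-0.0368 -0.0384 -0.0585]
```

{"name": "move_arm", "arguments": {
  "commands": [0, -0.015, 0.005, 0.015, 0, 0, 1, 0, 0, 0, 0, 0, 0, 1, 0, 0, 0, 0, 0, 0, 1]
}}

```text
clock: 17.35
ee_pos: [0.5302, 0.1451, 0.3076]
ee_rot: [[-0.822, 0.57, 0.001], [0.57, 0.822, 0.0], [-0.001, 0.001, -1.0]]
force: [4.5, 6.9, 4.8]
gripper_width: 0.0074
grip_force: 60.0
```

```bash
python3 st.py
```

```text
17.35 origin rel slot [ -7.5003   0.6731 110.0818] F tool [ 0.2598  8.2266 -4.7497] M tool [-2.0537  0.0425 -0.085 ] rot err [-0.0506 -0.054  -0.0779]
```

{"name": "move_arm", "arguments": {
  "commands": [0, -0.015, 0.01, 0.012, 0, 0, 1, 0, 0, 0, 0, 0, 0, 1, 0, 0, 0, 0, 0, 0, 1, 0, 0, 0, 0, 0, 0, 1]
}}

```text
clock: 17.85
ee_pos: [0.5301, 0.145, 0.3076]
ee_rot: [[-0.822, 0.569, 0.002], [0.569, 0.822, 0.0], [-0.001, 0.001, -1.0]]
force: [5.2, 7.6, 7.3]
gripper_width: 0.0074
grip_force: 60.4
```

```bash
python3 st.py; python3 - <<'E'
from h import *
s,_=snap('scene','s5.png');w,ci=snap('wrist','w5.png')
F=[]
for i in range(6): capture('top');F.append(read_state()['force'])
print(np.array(read_state()['ee_rot']).T@np.mean(F,0))
cv2.imwrite('pics/c5.png',np.hstack([cv2.resize(s[70:190,270:430,::-1],(400,300)),cv2.resize(w[:,:,::-1],(400,300))]))
E
```

```text
17.85 origin rel slot [ -7.6298   0.723  110.0809] F tool [ 0.0362  9.2687 -7.2507] M tool [-2.4047  0.112  -0.0787] rot err [-0.0771 -0.0811 -0.0935]
[ 0.2454 10.1589 -6.9269]
```

View pics/c5.png

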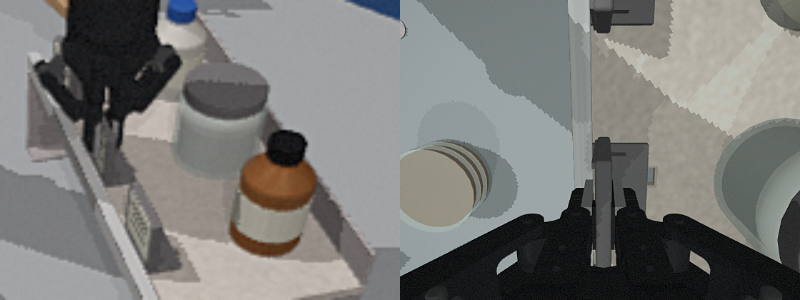

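The pictures show the toe under the lip in line with its neighbour (plate and foot edges at the same columns, 600 to 650, in the wrist view), and the jar and bottles undisturbed. The wrist reads 10 N including some deck friction, so I'll add a touch more push.

{"name": "move_arm", "arguments": {
  "commands": [0, -0.015, 0, 0.01, 0, 0, 1, 0, 0, 0, 0, 0, 0, 1, 0, 0, 0, 0, 0, 0, 1, 0, 0, 0, 0, 0, 0, 1]
}}

```text
clock: 18.75
ee_pos: [0.5299, 0.1448, 0.3076]
ee_rot: [[-0.822, 0.569, 0.002], [0.569, 0.822, 0.001], [-0.001, 0.002, -1.0]]
force: [7.2, 10.3, 5.3]
gripper_width: 0.0071
grip_force: 60.2
```

```bash
python3 st.py; python3 - <<'E'
from h import *
F=[]
for i in range(6): capture('top');F.append(read_state()['force'])
f=np.array(read_state()['ee_rot']).T@np.mean(F,0);print(f)
if 9<f[1]<14 and -12<f[2]<-2: print(hand_in())
E
```

```text
18.75 origin rel slot [ -7.8495   0.7783 110.1469] F tool [-0.04   12.5963 -5.2526] M tool [-3.0209  0.0692 -0.0931] rot err [-0.1034 -0.0839 -0.1134]
[-0.0732 12.4907 -4.6387]
the job is handed in; nothing more can be done
None
```

The label holder is fitted at the middle slot in front of the jar, and the job is handed in at about 19 s with the gripper still holding it: toe in under the lip and square to it, foot flat on the deck, and a measured forward push of 12.5 N, of which I estimate about 10 N bears on the lip and the rest is deck friction.

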